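# Load the lino block on the registration board

### The job

Take the lino printing block that has the two pin holes off the sloping drying rack and lower it, without dropping it, over the two pins of the registration board (large hole on the thick pin) until it sits flush on the bed. Then swing the board's hinged leaf over until it lies flat on the block. Leave the plain block on the rack and the roller and ink tin on the bench undisturbed.

Things in the scene. Friction and masses are not known exactly. Their poses are not given: they have to be found in the camera images.
- block_centre (a point): Centre (11 mm above the underside) of the block to load: plywood 165 x 64 x 18 mm with grey lino 96 x 64 x 4 mm on the middle of its top, 22 mm thick in all, 0.13 to 0.25 kg. x along its length to the large hole, y across its width, z out of the lino face. Starts lino up on the rack, large hole uphill, in either place.
- large_hole (a point): Centre, at the underside, of the block's large through-hole, 16.5 mm wide with 2 mm chamfers, in the bare end 64 mm from the block's middle along its +x. Axes as the block's.
- small_hole (a point): Centre, at the underside, of the block's small through-hole, 11.5 mm wide with 2 mm chamfers, in the bare end 64 mm from the block's middle along its -x. Axes as the block's.
- plain_block_centre (a point): Centre of the other block on the rack, to be left there: same 165 x 64 x 22 mm, but with lino over nearly its whole length and no holes.
- rack: Fixed wooden drying rack, 300 mm wide (y); origin under its middle, x to its high side, z up. Its slope rises at 30 degrees; blocks lie along it, middles 88 mm up, on two cross rails (14 mm thick, 22 mm wide, 58 mm below and above the block's middle, open between) against a low ledge 12 mm high. Two places, 144 mm apart in y.
- board: Fixed registration board, plywood base 210 x 245 x 12 mm; origin on the bench under the middle of its bed, x along the pins to the thick pin, y to the hinge, z up. The bed is a raised bar 172 mm long (x), 44 mm wide, top 30 mm above the bench: the block overhangs it 10 mm along each side. Hinge rail 105 to 123 mm to +y, 52 mm high.
- thick_pin (a point): Foot of the thick pin, on the bed's top: 14 mm in diameter, stands 16 mm above the bed, tip tapered over the last 4 mm. Axes as the board's.
- slim_pin (a point): Foot of the slim pin, on the bed's top, 128 mm from the thick pin: 9 mm in diameter, 16 mm high, tapered tip.
- leaf (a joint): Angle of the leaf (rad): 0 = flat on a seated block, grows as it opens, 1.57 = upright; starts at 1.6 to 1.85, leaning away from the bed. With no block under it it can sink to -0.06. Stiff hinge: it stays where it is left, and must be pushed all the way down (2 to 3 N at the free edge).
- leaf_hinge (a point): Middle of the leaf's hinge line (along board x), level with the leaf's underside, 52 mm above the bench, 105 mm from the bed's middle to board +y. Axes are the leaf's, equal to the board's when closed: it reaches 161 mm along its -y; z is the normal of its outer face (upper when closed). Plywood, 185 mm long (x), 9 mm thick, 0.2 kg.
- leaf_edge (a point): Middle of the leaf's free edge, half-way through its 9 mm thickness, 161 mm from the hinge line; axes as leaf_hinge.
- roller: Ink roller lying on the far part of the bench: rubber drum 40 mm in diameter, 100 mm long, with a handle; 180 mm long in all; origin under the drum. Not to be disturbed.
- ink_tin: Ink tin, 80 mm in diameter, 75 mm high, on the far part of the bench; origin at the centre of its foot. Not to be disturbed.
Things that resemble listed ones, but are neither listed nor needed, are in the scene too. Leave any purple look-alike of the part that bears block_centre alone.

How it is judged:
By the outcome, as a careful person would: the job done as asked, in the order asked, and still so for the second after the job is handed in, with the robot touching nothing.
It also fails if it takes over 72 s, if anything falls off the work surface, if the arm or the gripper's body presses on something with over 40 N, if the wrist force passes 120 N, or if a joint passes its speed limit or range.

### The arm

A 6-joint arm with a two-finger parallel gripper is mounted at the origin on the work surface. World frame = base frame: x ahead of the robot, y to its left, z up, the work surface at z = 0. Lengths are in mm, angles in rad, forces in N, time in s.
With the tool pointing down it reaches from about 400 to 925 mm from the base axis. Payload 12.5 kg.
Tool frame: the origin (TCP) lies on the mounting face of the last link; the fingertips stand 190 mm ahead of it and the grasp point (between the pads) lies 171 mm ahead of it; z points along the fingers, y is the line along which they close (so a half turn about z gives the same grasp; the last joint's range is limited). The gripper opens to 95 mm and grips with 3 to 60 N. Pads are 20 mm wide; open, the fingers measure 119 mm over their backs; the gripper's body (75 mm by 180 mm) begins 59 mm behind the grasp point.
Start: joints at [-1.266, 0.491, 1.559, -0, 1.092, -0.106], TCP at [249.608, -572.993, 404.761] pointing down, gripper open.
Joint ranges: [-3.1, 3.1], [-0.84, 2.19], [0.05, 2.79], [-1.13, 4.28], [0.06, 2.93], [-2.69, 2.69]. Speed limits (rad/s): [2.22, 2.22, 2.79, 3.14, 3.14, 3.14].

### API

Orientations are given as [roll, pitch, yaw] about the fixed x, y, z axes, in that order (R = Rz(yaw) Ry(pitch) Rx(roll)).
In Python, from cell import env gives the robot as it stands.
- The arm moves only by the tool carry_out, never from a script. Its argument "series" is a list of rows, each a list of 5 numbers: the shift along the tool's x, y, z in m, then the turn about the tool's z in degrees, then the opening, from 0 (shut) to 1 (fully open). A call has 1 to 20 rows; each row is the pose to reach, as a shift and turn from the pose commanded when the call began, along the tool's axes at that moment; what a row does not reach only later rows make up. A row lasts 1/8 s, in which the tool goes at most 62.5 mm and 10.7 degrees, less where a joint would pass 70% of its speed; a pose out of reach is approached as far as the arm can. A call with a gripper value outside its range is refused whole. The fingers move at their own pace and stop on an object; the grip force is fixed at half the most. Time passes only in rows, so rows that repeat a pose let the fingers close. It gives the time, the measured TCP pose, the force, the opening and the grip force at its end, in the units of the state.
- env.state(): the state, without advancing time (a new reading comes with each control period).
- env.read_camera(name): name is "scene" or "top" or "wrist"; returns (picture, depth): 400x640x3 uint8, red, green, blue; 400x640 float32, mm along the optical axis (not along the pixel's ray), 0 where there is no reading.
- env.get_calibration(name): a dict with "intrinsics" (3x3 intrinsics, pixels), "D" ([k1, k2, p1, p2, k3] as OpenCV has them; the pictures are not rectified), "cam_to_world" (4x4, takes a point from camera to world coordinates); the wrist camera has in their place "T_tool_cam" (4x4, takes a point from camera to tool coordinates, whose origin is the TCP and whose axes are the flange's). Camera axes: x right, y up, looking along -z (the intrinsics and any distortion apply to the point x, -y, -z); pixel columns grow to the right and rows downward; lengths in mm; the calibration is good to about 2 mm. A picture is of the moment at which its call begins: read the wrist's pose just before it. get_calibration takes no time and is no camera call.
- env.job_done(): hands the job in; it is judged then, once.
The state is a dict: "t": time; "joints": joint angles; "qvel": joint speeds; "tau": joint torques, N m; "eef_pos": TCP position; "tcp_rot": TCP orientation; "ft_force": force on the tool from outside, world axes, zero at the start; "moment": the same for the moment, N m; "opening": opening from 0.0 (shut) to 1.0 (fully open); "grip_force": force on a finger pad.
Only numpy, scipy, OpenCV 4.12 (cv2) and the standard library are available. Lean on these libraries where they do the work, as an engineer would, in place of code of your own. Each camera call takes 0.05 s, during which the arm holds its last target. There are 200 camera calls.

## Working session

There is one attempt and no reset: what is moved stays moved. The work goes in short steps, Python scripts to look and compute and a tool call to move; the robot and the scene stay as the last step left them, time stands still between calls to the robot, and variables do not carry over. Pictures are saved under pics/ and viewed, at most 10 in all, crops included, and the job is handed in when it is done.

Besides the shell and the picture viewer there is one more tool, called after "Emit:" as a command line: name --pt "numbers of a row" for each row, then --argument value for the rest. carry_out: Moves the arm, as the interface text tells. Its arguments: {"type":"object","properties":{"series":{"type":"array","items":{"type":"array","items":{"type":"number"}}}},"required":["series"]}

```bash
mkdir -p pics; ls; python3 - <<'E'
from cell import env
import cv2,numpy as np
s=env.state();print({k:np.round(v,3).tolist() if k!='t' else v for k,v in s.items()})
for n in("scene","top"):
    p,d=env.read_camera(n);cv2.imwrite(f"pics/{n}1.png",p[:,:,::-1]);np.save(f"{n}1.npy",d);c=env.get_calibration(n);print(n,{k:np.round(v,3).tolist() for k,v in c.items()})
print(np.round(env.get_calibration("wrist")["T_tool_cam"],3).tolist())
E
```

```text
pics
{'t': 0.0, 'joints': [-1.266, 0.492, 1.559, 0.0, 1.092, -0.106], 'qvel': [0.002, -0.001, 0.004, 0.001, 0.001, 0.0], 'tau': [0.0, -61.265, -25.818, 0.069, 0.048, -0.0], 'eef_pos': [249.581, -572.952, 404.156], 'tcp_rot': [-3.14, -0.0, 0.411], 'ft_force': [-0.278, -0.531, -0.023], 'moment': [-0.054, -0.017, 0.002], 'grip_force': 0.0, 'opening': 1.001}
scene {'intrinsics': [[464.788, 0.0, 316.584], [0.0, 464.788, 200.317], [0.0, 0.0, 1.0]], 'D': [-0.03, 0.0, 0.0, 0.0, 0.0], 'cam_to_world': [[0.311, -0.815, 0.488, 977.186], [0.95, 0.273, -0.15, -120.63], [-0.011, 0.511, 0.86, 880.155], [0.0, 0.0, 0.0, 1.0]]}
top {'intrinsics': [[516.823, 0.0, 316.833], [0.0, 516.823, 207.355], [0.0, 0.0, 1.0]], 'D': [0.013, 0.0, 0.0, 0.0, 0.0], 'cam_to_world': [[0.012, 0.998, -0.063, 448.532], [-1.0, 0.013, 0.02, 34.752], [0.02, 0.062, 0.998, 1415.989], [0.0, 0.0, 0.0, 1.0]]}
[[0.001, 0.969, 0.248, 69.719], [1.0, -0.002, 0.002, -0.266], [0.002, 0.248, -0.969, 19.444], [0.0, 0.0, 0.0, 1.0]]
```

View pics/scene1.png

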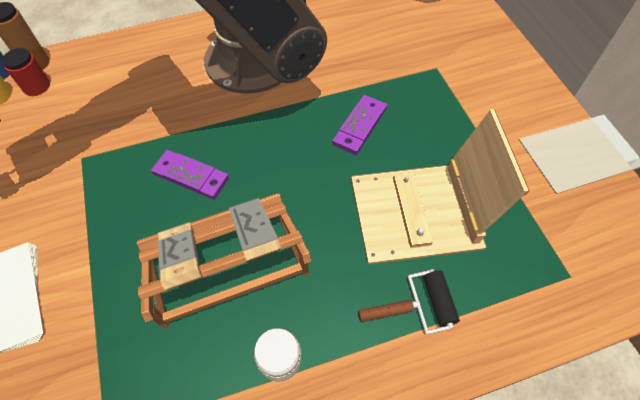

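View pics/top1.png

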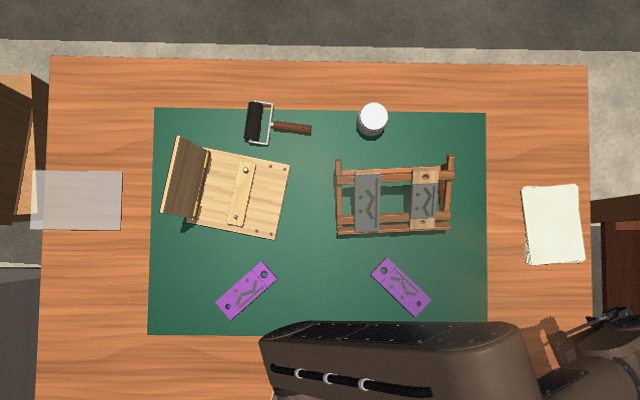

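The pictures show two blocks on the rack. At top (424,200) / scene (180,255) is a block with short lino and bare ends with a hole. At top (367,203) / scene (254,228) the lino covers nearly the whole length, so that is the plain one. The purple look-alikes are at top (246,290) and (401,287) and stay untouched. The board is at top (240,190), with its leaf open towards the left. I'll confirm in an enlarged crop.

```bash
cat > h.py <<'E'
from cell import env
import cv2,numpy as np
from scipy.spatial.transform import Rotation as R
def cal(n,s=None):
    c=env.get_calibration(n)
    if n=="wrist":
        s=s or env.state();T=np.eye(4);T[:3,:3]=R.from_euler('xyz',s['tcp_rot']).as_matrix();T[:3,3]=s['eef_pos'];T=T@np.array(c["T_tool_cam"])
    else:T=np.array(c["cam_to_world"])
    return np.array(c["intrinsics"]),np.array(c["D"]),T
def rays(C,uv):
    K,D,T=C;q=cv2.undistortPoints(np.float64(uv).reshape(-1,1,2),K,D).reshape(-1,2)
    return T[:3,3],np.c_[q[:,0],-q[:,1],-np.ones(len(q))]@T[:3,:3].T
def onz(C,uv,z):
    o,r=rays(C,uv);return o+r*((z-o[2])/r[:,2])[:,None]
def cloud(C,d,uv):
    uv=np.int32(uv).reshape(-1,2);o,r=rays(C,uv);return o+r*d[uv[:,1],uv[:,0]][:,None]
def proj(C,P):
    K,D,T=C;p=(np.reshape(P,(-1,3))-T[:3,3])@T[:3,:3];p=p*[1,-1,-1]
    return cv2.projectPoints(p.reshape(-1,1,3),np.zeros(3),np.zeros(3),K,D)[0].reshape(-1,2)
E
python3 - <<'E'
import cv2,numpy as np
t=cv2.imread("pics/top1.png");s=cv2.imread("pics/scene1.png")
r=lambda im,x,y,w,h,f:cv2.resize(im[y:y+h,x:x+w],None,fx=f,fy=f,interpolation=cv2.INTER_CUBIC)
a=np.hstack([r(t,330,145,130,100,3),r(t,160,130,136,120,3)[:300]])
b=np.hstack([r(s,130,190,195,150,2),r(s,345,160,204,150,2)[:300]])
w=min(a.shape[1],b.shape[1]);cv2.imwrite("pics/crop1.png",np.vstack([a[:,:w],b[:300,:w]]));print(w)
E
```

```text
798
```

View pics/crop1.png

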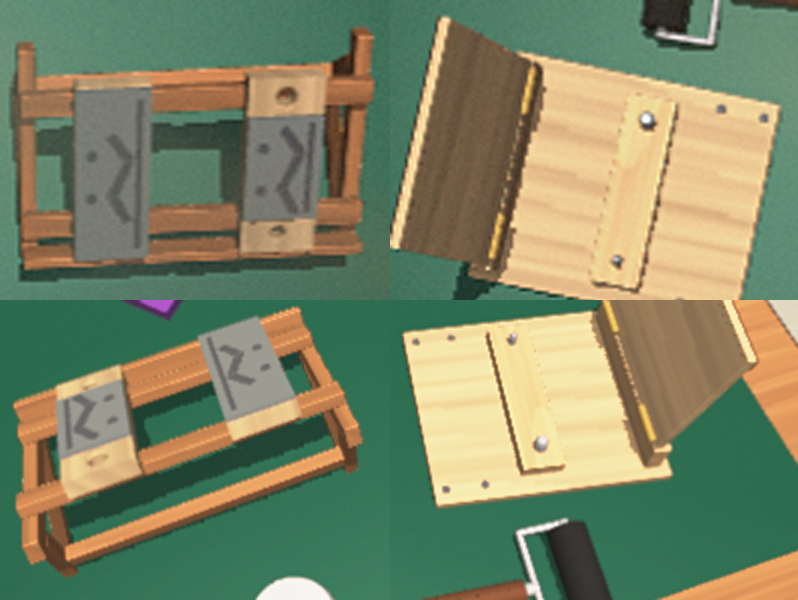

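The crop confirms it. The target block is at top (424,200), with its large hole at about (425.7,177.3) and its small hole at (423,222). The block at (367,203) has no holes. The thick pin's tip is at top (245.7,169.7) and the slim pin's at (235.7,217). Now I'll turn these into coordinates.

```bash
python3 - <<'E'
from h import *
C=cal("top");S=cal("scene");np.set_printoptions(precision=1,suppress=True)
dt=np.load("top1.npy")
ch=7*np.cos(np.pi/6)
zL=88+64*.5+ch; zS=88-64*.5+ch
L=onz(C,[[425.7,177.3]],zL)[0];s=onz(C,[[423,222]],zS)[0]
print("holes",L,s,"d",np.linalg.norm(L-s),"mid",(L+s)/2,"yaw",np.arctan2(*(L-s)[1::-1]))
print("depth z",cloud(C,dt,[[425,172],[423,218],[424,200],[367,200]])) 
# scene: holes at crop bottom-left: (97,460),(88,382) /2
L2=onz(S,[[130+97/2,190+(460-300)/2]],zL)[0];s2=onz(S,[[130+88/2,190+(382-300)/2]],zS)[0];print("scene",L2,s2)
T=onz(C,[[245.7,169.7]],45)[0];t=onz(C,[[235.7,217]],45)[0];print("pins",T,t,np.linalg.norm(T-t),"yaw",np.arctan2(*(T-t)[1::-1]))
T=onz(S,[[345+(541-390)/2,160+(442-300)/2]],45)[0];t=onz(S,[[345+(512-390)/2,160+(338-300)/2]],45)[0];print("pins scene",T,t,np.linalg.norm(T-t),"yaw",np.arctan2(*(T-t)[1::-1]))
print("leaf top corners depth",cloud(C,dt,[[176,140],[166,210],[177,138],[165,208],[180,142]]))
E
```

```text
holes [ 609.1 -264.   126.1] [ 498.7 -271.6   62.1] d 127.81337829664736 mid [ 553.9 -267.8   94.1] yaw 0.06821647693424102
depth z [[ 620.6 -259.   140.1]
 [ 508.4 -267.6   79.6]
 [ 552.8 -263.1  111.3]
 [ 550.4 -117.2  117.9]]
scene [ 606.8 -261.8  126.1] [ 490.  -268.4   62.1]
pins [632.7 198.4  45. ] [506.3 222.2  45. ] 128.56307396108005 yaw -0.18636524727866585
pins scene [637.2 200.4  45. ] [513.2 223.3  45. ] 126.13093745394261 yaw -0.18205123556213096
leaf top corners depth [[678.1 342.8 209.7]
 [514.7 366.4 190.6]
 [683.7 341.7 205.4]
 [518.9 366.9 197.8]
 [675.7 336.3 198.1]]
```

Emit:
carry_out --pt "0.2 -0.08 0.0 10 1" --pt "0.4046 -0.157 0.014 19.6 1" --pt "0.4046 -0.157 0.014 19.6 1" --pt "0.4046 -0.157 0.014 19.6 1" --pt "0.4046 -0.157 0.014 19.6 1" --pt "0.4046 -0.157 0.014 19.6 1" --pt "0.4046 -0.157 0.014 19.6 1" --pt "0.4046 -0.157 0.014 19.6 1" --pt "0.4046 -0.157 0.014 19.6 1" --pt "0.4046 -0.157 0.014 19.6 1" --pt "0.4046 -0.157 0.014 19.6 1"

```text
t: 1.48
eef_pos: [557.2, -268.5, 390.9]
tcp_rot: [3.141, -0.0, 0.067]
ft_force: [-0.5, -0.4, 0.1]
opening: 0.998
grip_force: 0.0
```

```bash
python3 - <<'E'
from h import *
s=env.state();p,d=env.read_camera("wrist");cv2.imwrite("pics/w1.png",p[:,:,::-1]);np.save("w1.npy",d);np.save("w1s.npy",np.r_[s['eef_pos'],s['tcp_rot']]);print(s['t'],s['eef_pos'],s['tcp_rot'],s['ft_force'])
E
```

```text
1.475 [ 557.18289166 -268.46474279  390.85530901] [ 3.14144943e+00 -4.31668474e-05  6.70581574e-02] [-0.49407659 -0.40831155  0.14124004]
```

View pics/w1.png

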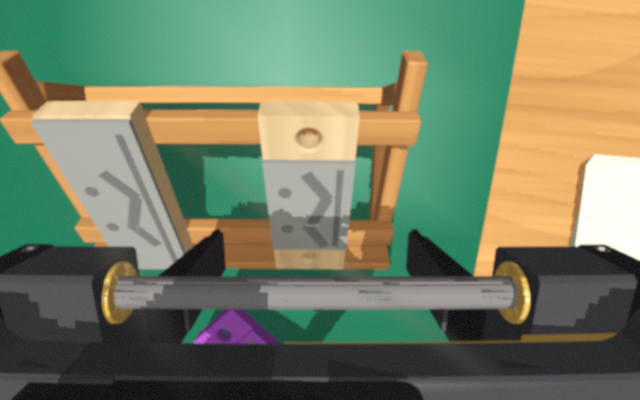

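The wrist view shows the block between the open fingers, with the large hole at (308,138). Lino edges are at about (264,160), (356,160), and lower down (272,247), (347,247). I'll check these positions.

```bash
python3 - <<'E'
from h import *
np.set_printoptions(precision=1,suppress=True)
v=np.load("w1s.npy");C=cal("wrist",dict(eef_pos=v[:3],tcp_rot=v[3:]));d=np.load("w1.npy")
print("hole",onz(C,[[308,138]],126))
p=cv2.imread("pics/w1.png");g=cv2.Canny(p,40,120)
hsv=cv2.cvtColor(p,cv2.COLOR_BGR2HSV)
# block surface: plane thru lino top; block edges by ply/lino-colour extent per row
n=np.array([-.5*np.cos(.067),-.5*np.sin(.067),.866]);c=np.array([557.,-268,88])+11*n
def onp(uv):
    o,r=rays(C,uv);return o+r*(((c-o)@n)/(r@n))[:,None]
for row in (170,185,200,225):
    m=(hsv[row,:,1]<60)&(hsv[row,:,2]>60); xs=np.where(m[255:370])[0]+255
    E=onp([[xs.min(),row],[xs.max()+1,row]]);print(row,xs.min(),xs.max(),E.tolist(),(E[0]+E[1])/2)
print("lino ends",onp([[310,160],[310,248]]))
print("depthpts",cloud(C,d,[[285,150],[275,200],[310,240],[300,262],[100,180]]))
E
```

```text
hole [[ 608.9 -259.2  126. ]]
170 263 354 [[582.9404628098076, -227.54113982430377, 117.20901225003709], [587.5565698718896, -294.842208350141, 117.26672088083666]] [ 585.2 -261.2  117.2]
185 265 352 [[570.2295210581001, -228.38962462901705, 109.85379939024529], [574.8341103894766, -295.33105702585664, 109.91877459628756]] [ 572.5 -261.9  109.9]
200 266 351 [[556.4079276658863, -228.50983407926225, 101.88692269400207], [561.1098838237062, -296.6561349407729, 101.96141439213221]] [ 558.8 -262.6  101.9]
225 271 348 [[530.8110275083002, -231.5679326850729, 87.02306082848992], [535.4201345181303, -298.0018703462789, 87.11025558189971]] [ 533.1 -264.8   87.1]
lino ends [[ 593.2 -261.5  121.8]
 [ 505.8 -266.3   71.3]]
depthpts [[ 600.1 -244.1  131. ]
 [ 559.9 -236.9  113.5]
 [ 520.8 -265.7   90.3]
 [ 489.4 -257.9   67.1]
 [ 569.  -110.   124.4]]
```

```bash
python3 - <<'E'
from h import *
np.set_printoptions(precision=1,suppress=True)
v=np.load("w1s.npy");C=cal("wrist",dict(eef_pos=v[:3],tcp_rot=v[3:]));d=np.load("w1.npy")
uu,vv=np.meshgrid(np.arange(270,348,3),np.arange(165,236,3));P=cloud(C,d,np.c_[uu.ravel(),vv.ravel()])
A=np.c_[P[:,:2],np.ones(len(P))];w=np.linalg.lstsq(A,P[:,2],rcond=None)[0];print("plane",w,np.std(A@w-P[:,2]))
n=np.array([-w[0],-w[1],1]);n/=np.linalg.norm(n);print("tilt",np.degrees(np.arccos(n[2])))
def onp(C,uv,off=0):
    o,r=rays(C,uv);c=np.array([0,0,w[2]])+off*n;return o+r*(((c-o)@n)/(r@n))[:,None]
for row,a,b in((170,263,355),(200,266,352),(225,271,349)):
    E=onp(C,[[a,row],[b,row]]);print((E[0]+E[1])/2,np.linalg.norm(E[0]-E[1]))
L=onp(C,[[310,160],[310,248]]);print("lino ends",L,np.linalg.norm(L[0]-L[1]))
h=onp(C,[[308,138]],-4)
for q in(L.mean(0)-11*n,):print("centre",q)
print("hole",h)
T=cal("top");H=onp(T,[[425.7,177.3],[423,222]],-4);print("top holes",H,np.linalg.norm(H[0]-H[1]),"ctr",H.mean(0)-7*n)
E
```

```text
plane [   0.6    0.  -215.5] 1.8573956457554113
tilt 30.824010019077235
[ 587.1 -261.2  128.9] 64.41356585606754
[ 561.7 -262.5  113.7] 65.37535202059159
[ 537.  -264.6   98.9] 63.86955471939557
lino ends [[ 594.8 -261.6  133.4]
 [ 510.6 -266.2   83.1]] 98.18980045892789
centre [ 558.3 -263.7   98.8]
hole [[ 609.8 -259.4  137.8]]
top holes [[ 607.8 -261.6  136.5]
 [ 498.4 -269.5   71.1]] 127.72264350798496 ctr [ 556.6 -265.5   97.8]
```

Emit:
carry_out --pt "0.001 -0.0045 0.04 0 1" --pt "0.001 -0.0045 0.07 0 1" --pt "0.001 -0.0045 0.09 0 1" --pt "0.001 -0.0045 0.1 0 1" --pt "0.001 -0.0045 0.11 0 1" --pt "0.001 -0.0045 0.11 0 1" --pt "0.001 -0.0045 0.11 0 0.6" --pt "0.001 -0.0045 0.11 0 0.5" --pt "0.001 -0.0045 0.11 0 0.4" --pt "0.001 -0.0045 0.11 0 0.4" --pt "0.001 -0.0045 0.11 0 0.4" --pt "0.001 -0.0045 0.11 0 0.4" --pt "0.001 -0.0045 0.11 0 0.4"

```text
t: 3.15
eef_pos: [558.6, -262.9, 281.0]
tcp_rot: [3.141, -0.0, 0.069]
ft_force: [-0.8, 0.2, 5.8]
opening: 0.673
grip_force: 30.0
```

Emit:
carry_out --pt "0 0 -0.01 0 0.4" --pt "0 0 -0.03 0 0.4" --pt "0 0 -0.06 0 0.4" --pt "0 0 -0.1 0 0.4" --pt "0 0 -0.12 0 0.4" --pt "0 0 -0.12 0 0.4"

```text
t: 3.9
eef_pos: [558.4, -262.8, 402.2]
tcp_rot: [3.14, -0.002, 0.069]
ft_force: [0.7, -0.7, -2.1]
opening: 0.675
grip_force: 30.0
```

```bash
python3 - <<'E'
from h import *
s=env.state();p,d=env.read_camera("wrist");cv2.imwrite("pics/w2.png",p[:,:,::-1]);q,_=env.read_camera("scene");cv2.imwrite("pics/s2.png",np.hstack([p[:,:,::-1][50:350,120:520],q[100:400,60:460,::-1]]))
print(s['t'],s['eef_pos'],s['tcp_rot'],s['ft_force'],s['moment'])
E
```

```text
3.9 [ 558.40791652 -262.84663201  402.24288218] [ 3.13999240e+00 -2.10073678e-03  6.88309635e-02] [ 0.7081775  -0.68706663 -2.10814614] [ 0.01820829 -0.01661786 -0.03631301]
```

View pics/s2.png

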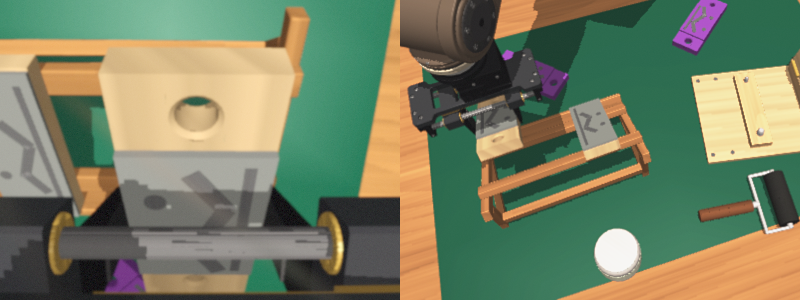

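Emit:
carry_out --pt "0 0 -0.03 0 0.4" --pt "-0.02 -0.06 -0.03 2 0.4" --pt "-0.04 -0.12 -0.03 3.95 0.4" --pt "-0.06 -0.18 -0.03 3.95 0.4" --pt "-0.08 -0.24 -0.03 3.95 0.4" --pt "-0.098 -0.295 -0.0 3.95 0.4" --pt "-0.098 -0.295 0.05 3.95 0.4" --pt "-0.098 -0.295 0.09 3.95 0.4" --pt "-0.098 -0.295 0.13 3.95 0.4" --pt "-0.098 -0.295 0.15 3.95 0.4" --pt "-0.098 -0.295 0.155 3.95 0.4" --pt "-0.098 -0.295 0.155 3.95 0.4"

```text
t: 5.5
eef_pos: [440.5, 24.6, 245.6]
tcp_rot: [3.142, 0.001, -0.0]
ft_force: [0.2, 0.5, -0.8]
opening: 0.67
grip_force: 30.0
```

Emit:
carry_out --pt "0 0 0.008 0 0.4" --pt "0 0 0.013 0 0.4" --pt "0.002 0 0.017 0 0.4" --pt "0.004 0 0.021 0 0.4" --pt "0.006 0 0.025 0 0.4" --pt "0.0075 0 0.028 0 0.4"

```text
t: 6.25
eef_pos: [448.7, 24.6, 218.0]
tcp_rot: [3.141, -0.002, -0.0]
ft_force: [3.3, 0.5, 5.3]
opening: 0.669
grip_force: 30.0
```

Contact force is gentle, at about 6 N, so the block is pivoting in the grip as hoped.

Emit:
carry_out --pt "0.0015 0 0.004 0 0.4" --pt "0.003 0 0.008 0 0.4" --pt "0.0045 0 0.012 0 0.4" --pt "0.006 0 0.016 0 0.4" --pt "0.007 0 0.019 0 0.4" --pt "0.0075 0 0.021 0 0.4" --pt "0.0075 0 0.022 0 0.4"

```text
t: 7.12
eef_pos: [455.5, 24.6, 195.6]
tcp_rot: [3.142, 0.0, -0.0]
ft_force: [2.4, -1.2, 2.7]
opening: 0.671
grip_force: 30.0
```

Emit:
carry_out --pt "0 0 0.001 0 0.4" --pt "0 0 0.002 0 0.4" --pt "0 0 0.002 0 0.4"

```text
t: 7.5
eef_pos: [455.5, 24.6, 193.7]
tcp_rot: [3.142, -0.0, -0.0]
ft_force: [1.7, 0.2, 2.6]
opening: 0.671
grip_force: 30.0
```

```bash
python3 - <<'E'
from h import *
s=env.state();p,d=env.read_camera("wrist");cv2.imwrite("pics/w3.png",p[:,:,::-1]);q,_=env.read_camera("scene")
cv2.imwrite("pics/s3.png",np.hstack([p[:,:,::-1][50:350,120:520],cv2.resize(q[70:270,180:445,::-1],(400,300))]))
np.set_printoptions(precision=1,suppress=True);print(s['t'],s['eef_pos'],s['ft_force'])
C=cal("wrist",s);print(cloud(C,d,[[260,100],[360,100],[260,170],[300,170],[280,200]]))
E
```

```text
7.5 [455.5  24.6 193.7] [1.7 0.2 2.6]
[[530.   48.1  23.6]
 [530.    6.7  24.3]
 [500.6  49.3  23.1]
 [500.7  31.8  23.7]
 [488.1  40.5  26.8]]
```

View pics/s3.png

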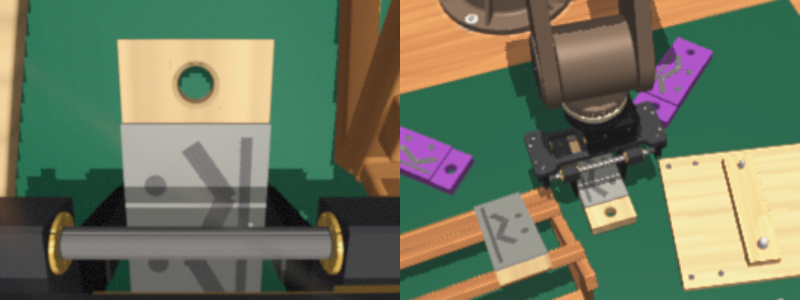

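Emit:
carry_out --pt "0 0 0.001 0 0.4" --pt "0 0 0.002 0 0.4" --pt "0 0 0.002 0 0.4"

```text
t: 7.98
eef_pos: [455.5, 24.6, 191.6]
tcp_rot: [3.142, 0.0, -0.0]
ft_force: [1.9, 0.5, 1.9]
opening: 0.669
grip_force: 30.0
```

Emit:
carry_out --pt "0 0 0 0 0.75" --pt "0 0 0 0 0.8" --pt "0 0 -0.001 0 0.8" --pt "0 0 -0.003 0 0.8" --pt "0 0 -0.003 0 0.8"

```text
t: 8.6
eef_pos: [455.5, 24.6, 194.9]
tcp_rot: [3.141, -0.0, -0.0]
ft_force: [-0.6, 0.8, 0.0]
opening: 0.798
grip_force: 0.0
```

```bash
python3 - <<'E'
from h import *
s=env.state();p,d=env.read_camera("wrist");cv2.imwrite("pics/w4.png",p[:,:,::-1]);np.save("w4.npy",d)
np.set_printoptions(precision=1,suppress=True);print(s['t'],s['eef_pos'],s['ft_force'],s['opening'])
C=cal("wrist",s)
# hole: green pixels inside ply near large hole
hsv=cv2.cvtColor(p,cv2.COLOR_RGB2HSV);g=((hsv[:,:,0]>50)&(hsv[:,:,0]<90)&(hsv[:,:,1]>80)).astype(np.uint8)
n,l,st,ce=cv2.connectedComponentsWithStats(g)
for i in range(1,n):
    if 60<st[i,4]<4000: print(st[i],ce[i])
y=((hsv[:,:,0]>8)&(hsv[:,:,0]<30)&(hsv[:,:,1]>50)&(hsv[:,:,2]>120)).astype(np.uint8)
for r in(100,110,120,150,160):
    xs=np.where(g[r,180:460]==0)[0]+180;E=onz(C,[[xs.min(),r],[xs.max()+1,r]],18 if r<170 else 22);print(r,xs.min(),xs.max(),E[:,:2])
print(cloud(C,d,[[260,100],[360,100],[255,160],[260,190],[300,190]]))
E
```

```text
8.6 [455.5  24.6 194.9] [-0.6  0.8  0. ] 0.7983311046994582
[499   0  25  79 900] [508.1  27.3]
[300 117  32  31 778] [315.2 132.1]
[  0 247  15  10  92] [  5.1 251. ]
[ 207  310   45   35 1175] [231.8 327.9]
[380 310  42  31 962] [396.9 327.3]
100 240 459 [[530.3  57.9]
 [530.6 -37.8]]
110 241 459 [[526.1  57.7]
 [526.4 -38.2]]
120 241 459 [[521.9  57.9]
 [522.1 -38.6]]
150 243 459 [[508.7  57.6]
 [508.9 -39.9]]
160 243 459 [[504.2  57.9]
 [504.4 -40.3]]
[[530.3  49.1  19. ]
 [530.3   6.   19. ]
 [504.3  52.4  18.4]
 [491.4  49.9  22.7]
 [491.4  32.   22.6]]
```

Emit:
carry_out --pt "-0.003 0 0 0 0.8" --pt "-0.003 0 0 0 0.5" --pt "-0.003 0 0 0 0.4" --pt "-0.003 0 0 0 0.4" --pt "-0.003 0 0 0 0.4" --pt "-0.003 0 0 0 0.4"

```text
t: 9.4
eef_pos: [452.5, 24.6, 194.7]
tcp_rot: [3.141, 0.0, -0.0]
ft_force: [-0.3, -0.9, -0.5]
opening: 0.672
grip_force: 30.0
```

```bash
python3 - <<'E'
from h import *
s=env.state();p,d=env.read_camera("wrist");cv2.imwrite("pics/w5.png",p[:,:,::-1])
np.set_printoptions(precision=1,suppress=True);print(s['t'],s['eef_pos'],s['ft_force'],s['opening'])
C=cal("wrist",s)
hsv=cv2.cvtColor(p,cv2.COLOR_RGB2HSV);g=((hsv[:,:,0]>50)&(hsv[:,:,0]<90)&(hsv[:,:,1]>80)).astype(np.uint8)
n,l,st,ce=cv2.connectedComponentsWithStats(g)
for i in range(1,n):
    if 300<st[i,4]<4000 and abs(ce[i][0]-315)<30:
        print(st[i],ce[i],[onz(C,[ce[i]],z)[0] for z in(2,9,16)])
        q=st[i];print(onz(C,[[q[0],ce[i][1]],[q[0]+q[2],ce[i][1]]],2))
for r in(60,66,72,78,84):
    print(r,int(g[r,260:370].mean()*100))
E
```

```text
9.4 [452.5  24.6 194.7] [-0.3 -0.9 -0.5] 0.671615888922707
[300 110  32  32 800] [315.2 125.4] [array([515.8,  25.3,   2. ]), array([516.1,  25.3,   9. ]), array([516.4,  25.2,  16. ])]
[[515.8  32.7   2. ]
 [515.9  17.1   2. ]]
60 100
66 100
72 100
78 100
84 0
```

Emit:
carry_out --pt "0 0 -0.01 0 0.4" --pt "0 0 -0.04 0 0.4" --pt "0 0 -0.08 0 0.4" --pt "0.02 -0.02 -0.13 4 0.4" --pt "0.05 -0.06 -0.18 9 0.4" --pt "0.063 -0.08 -0.205 10.5 0.4" --pt "0.063 -0.08 -0.205 10.5 0.4" --pt "0.063 -0.08 -0.205 10.5 0.4"

```text
t: 10.45
eef_pos: [514.7, 104.3, 399.0]
tcp_rot: [3.141, 0.002, -0.183]
ft_force: [0.5, 0.1, -2.6]
opening: 0.67
grip_force: 30.0
```

```bash
python3 - <<'E'
from h import *
s=env.state();p,d=env.read_camera("wrist");cv2.imwrite("pics/w6.png",p[:,:,::-1]);np.save("w6.npy",d);np.save("w6s.npy",np.r_[s['eef_pos'],s['tcp_rot']])
np.set_printoptions(precision=2,suppress=True);print(s['t'],s['eef_pos'],s['tcp_rot'],s['ft_force'],s['opening'])
E
```

```text
10.45 [514.74 104.31 399.01] [ 3.14  0.   -0.18] [ 0.48  0.12 -2.63] 0.6702218027437238
```

View pics/w6.png

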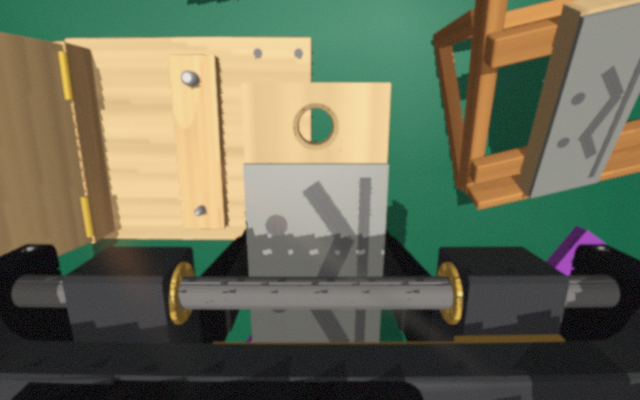

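The thick pin is at about (190,78), the slim pin at about (200,211), and the board is square to the view. The held block looks straight, with its hole at (316,125). Now I'll locate the pin blobs.

```bash
python3 - <<'E'
from h import *
np.set_printoptions(precision=1,suppress=True)
v=np.load("w6s.npy");C=cal("wrist",dict(eef_pos=v[:3],tcp_rot=v[3:]));p=cv2.imread("pics/w6.png")
hsv=cv2.cvtColor(p,cv2.COLOR_BGR2HSV)
out={}
for nm,(u,w) in dict(T=(190,78),t=(200,211)).items():
    sub=hsv[w-16:w+17,u-16:u+17];m=(sub[:,:,1]<75).astype(np.uint8)
    n,l,st,ce=cv2.connectedComponentsWithStats(m);i=1+np.argmax(st[1:,4]);b=st[i]
    print(nm,b+[u-16,w-16,0,0,0],ce[i]+[u-16,w-16])
    out[nm]=onz(C,[ce[i]+[u-16,w-16]],39)[0]
    print("\n".join("".join("#" if a else "." for a in r) for r in m[4:30]))
T,t=out["T"],out["t"];print(T,t,np.linalg.norm(T-t),"yaw",np.arctan2(*(T-t)[1::-1]).round(4),"mid",(T+t)/2)
# bar edges (bed top z=30) direction
d=np.load("w6.npy");print("bed z",cloud(C,d,[[195,130],[197,160],[130,130]]))
E
```

```text
T [181  70  18  16 223] [189.3  77.8]
.................................
.................................
.................................
.................................
............###..................
.........#########...............
........############.............
........##############...........
.......################..........
.......#################.........
.......#################.........
.......#################.........
.......##################........
.......##################........
.......##################........
........#################........
.........################........
..........##############.........
............###########..........
...............######............
.................................
.................................
.................................
.................................
.................................
.................................
t [194 206  11  10  79] [199.3 210.4]
.................................
.................................
.................................
.................................
....
[... 208 characters left out ...]
...##########............
...........##########............
..........###########............
..........##########.............
...........########..............
...........######................
............####.................
.................................
.................................
.................................
.................................
.................................
.................................
.................................
.................................
.................................
[634.6 201.8  39. ] [509.  225.8  39. ] 127.86903555750806 yaw -0.1889 mid [571.8 213.8  39. ]
bed z [[587.5 212.2  29.5]
 [558.5 217.3  31.5]
 [600.4 284.8  13.1]]
```

Emit:
carry_out --pt "0.01 -0.05 0.0 0.3 0.4" --pt "0.025 -0.1 0.0 0.3 0.4" --pt "0.037 -0.117 0.02 0.3 0.4" --pt "0.037 -0.117 0.06 0.3 0.4" --pt "0.037 -0.117 0.1 0.3 0.4" --pt "0.037 -0.117 0.13 0.3 0.4" --pt "0.037 -0.117 0.144 0.3 0.4" --pt "0.037 -0.117 0.144 0.3 0.4" --pt "0.037 -0.117 0.144 0.3 0.4"

```text
t: 11.62
eef_pos: [573.5, 212.8, 256.7]
tcp_rot: [-3.141, -0.001, -0.189]
ft_force: [0.6, 0.1, -1.7]
opening: 0.673
grip_force: 30.0
```

```bash
python3 - <<'E'
from h import *
s=env.state();p,d=env.read_camera("wrist");q,_=env.read_camera("scene")
np.set_printoptions(precision=2,suppress=True);print(s['t'],s['eef_pos'],s['tcp_rot'],s['ft_force'],s['opening'])
C=cal("wrist",s);u=np.array([np.cos(-.189),np.sin(-.189)]);h=s['eef_pos'][:2]+63.6*u
print(proj(C,[[*h,s['eef_pos'][2]-177],[634.6,201.8,46]]))
a=cv2.resize(p[70:180,240:390,::-1],(400,293),interpolation=cv2.INTER_CUBIC);b=cv2.resize(q[130:280,330:535,::-1],(400,293))
cv2.imwrite("pics/w7.png",np.hstack([a,b]))
E
```

```text
11.625 [573.5  212.75 256.7 ] [-3.14 -0.   -0.19] [ 0.62  0.12 -1.66] 0.6726525899145226
[[316.81 126.38]
 [315.34 126.86]]
```

View pics/w7.png

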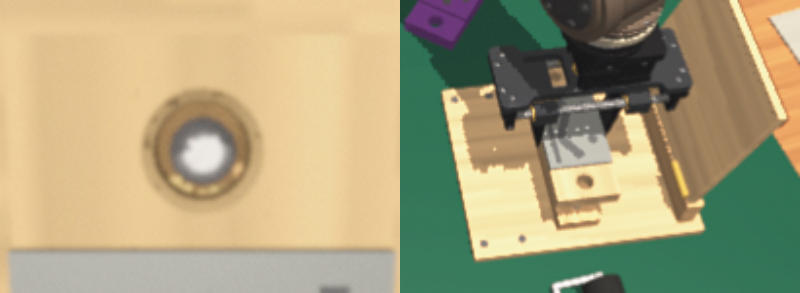

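In the wrist crop the thick pin's tip (204,151) is centred in the hole (202,150). Allowing for parallax, I'll shift about 1 mm in −x and lower.

Emit:
carry_out --pt "-0.0012 0 0.002 0 0.4" --pt "-0.0012 0 0.006 0 0.4" --pt "-0.0012 0 0.01 0 0.4" --pt "-0.0012 0 0.014 0 0.4" --pt "-0.0012 0 0.018 0 0.4" --pt "-0.0012 0 0.021 0 0.4" --pt "-0.0012 0 0.023 0 0.4"

```text
t: 12.6
eef_pos: [572.1, 213.1, 232.5]
tcp_rot: [3.141, 0.0, -0.189]
ft_force: [0.4, -0.6, -1.3]
opening: 0.669
grip_force: 30.0
```

Emit:
carry_out --pt "0 0 0.003 0 0.4" --pt "0 0 0.005 0 0.4" --pt "0 0 0.006 0 0.4" --pt "0 0 0.007 0 0.4" --pt "0 0 0.0075 0 0.4" --pt "0 0 0.008 0 0.4" --pt "0 0 0.008 0 0.4"

```text
t: 13.48
eef_pos: [572.1, 213.1, 224.7]
tcp_rot: [3.142, -0.0, -0.189]
ft_force: [0.7, 0.1, -1.5]
opening: 0.668
grip_force: 30.0
```

Emit:
carry_out --pt "0 0 0.0005 0 0.4" --pt "0 0 0.001 0 0.4" --pt "0 0 0.0015 0 0.4" --pt "0 0 0.0015 0 0.4"

```text
t: 13.98
eef_pos: [572.0, 213.1, 224.7]
tcp_rot: [-3.141, -0.001, -0.189]
ft_force: [-5.4, -1.6, 15.6]
opening: 0.671
grip_force: 30.0
```

Emit:
carry_out --pt "0 0 0 0 0.7" --pt "0 0 0 0 0.8" --pt "0 0 0 0 0.85" --pt "0 0 0 0 0.85" --pt "0 0 -0.02 0 0.85" --pt "0 0 -0.06 0 0.85" --pt "0 0 -0.1 0 0.85" --pt "0 0 -0.14 0 0.85" --pt "0 0 -0.18 0 0.6" --pt "0 0 -0.18 0 0.3"

```text
t: 15.22
eef_pos: [572.1, 213.2, 406.1]
tcp_rot: [-3.139, -0.005, -0.189]
ft_force: [0.8, 0.5, -0.5]
opening: 0.699
grip_force: 0.0
```

```bash
python3 - <<'E'
from h import *
s=env.state();p,d=env.read_camera("wrist");q,_=env.read_camera("scene");t,dt=env.read_camera("top")
np.set_printoptions(precision=2,suppress=True);print(s['t'],s['eef_pos'],s['tcp_rot'],s['ft_force'])
C=cal("wrist",s)
uv=[];b=np.array([572,212.8]);u=np.array([.982,-.188]);v=np.array([.188,.982])
for a,c,z in((64,20,48),(64,-20,48),(0,0,52),(30,20,52),(30,-20,52),(76,0,48)):
    P=[*(b+a*u+c*v),z];k=proj(C,[P])[0];print((a,c,z),k,cloud(C,d,[k])[0])
cv2.imwrite("pics/w8.png",np.hstack([cv2.resize(p[:,120:520,::-1],(400,400)),cv2.resize(q[90:290,340:540,::-1],(400,400))]))
E
```

```text
15.225 [572.1  213.22 406.14] [-3.14 -0.   -0.19] [ 0.79  0.53 -0.49]
(64, 20, 48) [296.43 119.95] [639.55 220.58  48.86]
(64, -20, 48) [338.76 120.03] [631.23 181.79  47.36]
(0, 0, 52) [317.39 187.19] [572.47 213.11  53.02]
(30, 20, 52) [296.59 156.42] [605.85 227.17  53.23]
(30, -20, 52) [338.4  156.51] [598.28 187.82  52.2 ]
(76, 0, 48) [317.63 106.88] [647.52 198.95  48.38]
```

View pics/w8.png

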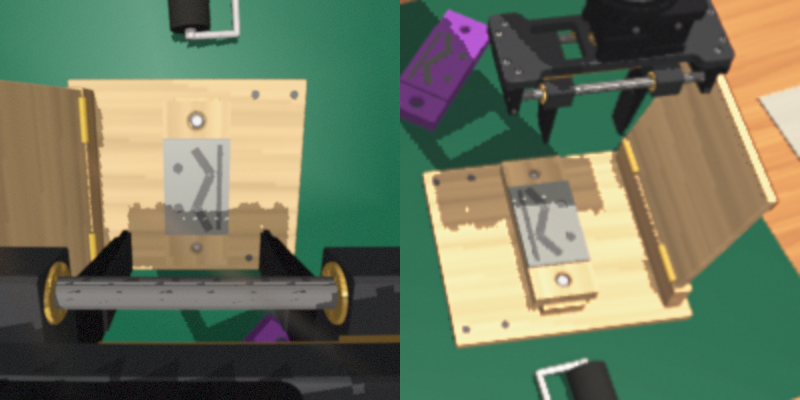

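The block sits flush: the ply reads about 48 mm and the lino about 52–53 mm, with both pins showing in their holes. The leaf is still open. Next I'll go over and behind it.

Emit:
carry_out --pt "0 0 -0.03 0 0" --pt "0 0 -0.045 0 0" --pt "0 -0.05 -0.045 0 0" --pt "0 -0.11 -0.045 0 0" --pt "0 -0.16 -0.045 0 0" --pt "0 -0.185 -0.045 0 0" --pt "0 -0.187 -0.045 0 0" --pt "0 -0.187 -0.03 0 0" --pt "0 -0.187 0.0 0 0" --pt "0 -0.187 0.03 0 0" --pt "0 -0.187 0.048 0 0" --pt "0 -0.187 0.048 0 0" --pt "0 -0.187 0.048 0 0"

```text
t: 17.0
eef_pos: [607.4, 396.6, 356.3]
tcp_rot: [-3.141, -0.001, -0.189]
ft_force: [-0.3, -0.4, -0.6]
opening: 0.001
grip_force: 0.0
```

Emit:
carry_out --pt "0 0.012 0 0 0" --pt "0 0.022 0 0 0" --pt "0 0.031 0 0 0" --pt "0 0.039 0 0 0" --pt "0 0.047 0 0 0" --pt "0 0.054 0 0 0" --pt "0 0.061 0 0 0" --pt "0 0.069 0.0 0 0" --pt "0 0.076 0.0 0 0" --pt "0 0.084 0.0 0 0" --pt "0 0.091 0.001 0 0" --pt "0 0.098 0.003 0 0" --pt "0 0.105 0.005 0 0" --pt "0 0.112 0.007 0 0" --pt "0 0.12 0.01 0 0"

```text
t: 18.88
eef_pos: [584.6, 278.4, 345.1]
tcp_rot: [3.142, -0.0, -0.189]
ft_force: [0.9, 0.9, 2.0]
opening: 0.008
grip_force: 1.0
```

Emit:
carry_out --pt "0 0.009 0.005 0 0" --pt "0 0.017 0.01 0 0" --pt "0 0.025 0.0155 0 0" --pt "0 0.032 0.0225 0 0" --pt "0 0.039 0.03 0 0" --pt "0 0.0455 0.038 0 0" --pt "0 0.05 0.0465 0 0" --pt "0 0.055 0.0555 0 0" --pt "0 0.059 0.0645 0 0" --pt "0 0.062 0.073 0 0" --pt "0 0.064 0.082 0 0" --pt "0 0.064 0.087 0 0" --pt "0 0.064 0.09 0 0" --pt "0 0.064 0.092 0 0"

```text
t: 20.62
eef_pos: [572.7, 216.1, 253.1]
tcp_rot: [3.142, -0.0, -0.189]
ft_force: [-0.6, 0.1, 0.6]
opening: 0.002
grip_force: 0.5
```

Emit:
carry_out --pt "0 0 0.001 0 0" --pt "0 0 0.002 0 0" --pt "0 0 0.003 0 0" --pt "0 0 0.0035 0 0" --pt "0 0 0.0035 0 0"

```text
t: 21.25
eef_pos: [572.5, 216.1, 251.4]
tcp_rot: [-3.141, -0.001, -0.189]
ft_force: [-4.8, -2.3, 17.3]
opening: 0.001
grip_force: 8.6
```

Emit:
carry_out --pt "0 0 0.0 0 0" --pt "0 0 -0.03 0 0" --pt "0 0 -0.08 0 0" --pt "0 0 -0.14 0 0" --pt "0 0 -0.18 0 0" --pt "0 0 -0.18 0 0" --pt "0 0 -0.18 0 0"

```text
t: 22.12
eef_pos: [572.4, 216.1, 428.9]
tcp_rot: [3.141, 0.001, -0.189]
ft_force: [-1.2, 0.4, 0.4]
opening: -0.004
grip_force: 0.0
```

```bash
python3 - <<'E'
from h import *
s=env.state();p,d=env.read_camera("wrist");q,_=env.read_camera("scene")
np.set_printoptions(precision=2,suppress=True);print(s['t'],s['eef_pos'],s['ft_force'])
C=cal("wrist",s);b=np.array([572,212.8]);u=np.array([.982,-.188]);v=np.array([.188,.982])
for a,c in((60,-50),(60,-20),(60,20),(60,60),(60,90),(30,-50),(30,60)):
    k=proj(C,[[*(b+a*u+c*v),61]])[0];print((a,c),cloud(C,d,[k])[0][2])
cv2.imwrite("pics/w9.png",q[:,:,::-1])
E
```

```text
22.125 [572.4  216.08 428.87] [-1.16  0.44  0.43]
(60, -50) 63.19141072653781
(60, -20) 61.876287451457245
(60, 20) 61.66907076707156
(60, 60) 63.48885913994906
(60, 90) 63.24716225503215
(30, -50) 63.89502694864831
(30, 60) 60.68510161192046
```

View pics/w9.png

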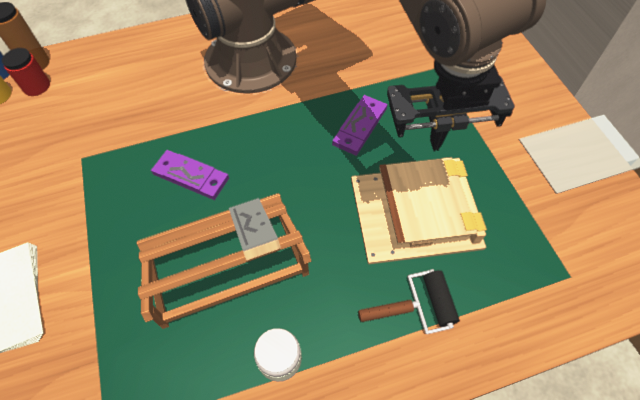

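The leaf lies flat, at about 62 mm over its whole face. The plain block (254,228), roller (435,300), tin (277,352) and both purple look-alikes haven't moved, and the gripper is clear. Handing in.

```bash
python3 -c "
from cell import env
print(env.job_done())"
```

```text
the job is handed in; nothing more can be done
None
```

The holed block is seated flush on both pins with the leaf closed flat on it, nothing else was disturbed, and the job was handed in at about 22 s.

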